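# Set out the washed spice bottles and hang the measures to dry

## Robot

A 6-joint arm with a two-finger parallel gripper is mounted at the origin on the work surface. World frame = base frame: x ahead of the robot, y to its left, z up, the work surface at z = 0. Lengths are in m, angles in rad, forces in N, time in s.
With the tool pointing down it reaches from about 0.35 to 0.725 m from the base axis. Payload 6 kg.
Tool frame: the origin (TCP) lies on the centre line of the jaws, within the pads' length; the fingertips stand 19 mm ahead of it and the grasp point (between the pads) is the TCP (bot.tip_extent is the distance from the TCP to the fingertips, in m); z points along the fingers, y is the direction in which the jaws open and shut (so a half turn about z gives the same grasp; the last joint's range is limited). The gripper opens to 85 mm and grips with 20 to 120 N. Pads are 22 mm wide; open, the fingers measure 114 mm over their backs; the gripper's body (76 mm by 85 mm) begins 54 mm behind the grasp point. The pads swing forward as they close: fully open they stand 13 mm farther back than shut.
Start: joints at [1.582, 0.04, 0.085, 0, -1.615, -0.334], TCP at [0.19, 0.569, 0.25] pointing down, gripper open.
Joint ranges: [-2.56, 2.56], [-1.29, 2.01], [-1.08, 1.49], [-3.29, 1.98], [-2.81, -0.18], [-2.99, 2.99]. Speed limits (rad/s): [2.57, 2.57, 3.01, 3.14, 3.14, 3.14].

## Interface

Orientations are given as a unit quaternion [x, y, z, w].
In Python, from rig import bot, solver, status, eyes gives the robot as it stands. Calls block until the motion is done:
- bot.move_ptp(position, orientation): joint-space move of the TCP to a pose.
- bot.line_to(position, rot=None, speed=0.15, f_stop=None): straight line of the TCP; rot=None keeps the orientation; speed is the mean speed in m/s. With f_stop (N) it stops when the force on the tool has changed by that much, and returns True; else False.
- bot.move_joints(angles): joint-space move.
- bot.open_gripper() and bot.grasp(): open the fingers fully, or close them until they stop; the grip force is fixed at half the most.
- bot.wait(seconds).
- solver.solve_ik(position, orientation): joint angles nearest the present ones, or None.
- status.sense(): the state.
- eyes.grab_frame(name): name is "scene" or "top" or "wrist"; returns (picture, depth): 384x512x3 uint8, red, green, blue; 384x512 float32, m along the optical axis (not along the pixel's ray), 0 where there is no reading.
- eyes.get_calibration(name): a dict with "fx", "fy", "cx", "cy" (pixels), "extrinsics" (4x4, takes a point from camera to world coordinates). Camera axes: x right, y down, z forward; pixel columns grow to the right and rows downward; lengths in m; the calibration is good to about 2 mm. The wrist camera is an equidistant fisheye: a pixel r from the principal point sees the ray r / f radians off the axis. A picture is of the moment at which its call begins: read the wrist's pose just before it. get_calibration takes no time and is no camera call; for the wrist camera it gives the pose at the moment of the call.
A pose or a line that the arm cannot do raises bot.Unreachable and nothing moves.
- bot.finish_job(): hands the job in, once; it reports no verdict.
Trained networks look in the newest picture that a camera, given by its name, has taken for a name from the list of things; names that differ only in an ending like _2 or _b are one class to them, and where a whole thing is asked for, a point or a joint stands for the part that bears it (a point fixed in the world has none). Each returns a list of dicts, best first, with "conf" (0 to 1); they miss things now and then, are a little off and sometimes report something else, mostly with a low value. They report only what shows in the picture. A call takes as long as a camera call. They do not tell look-alikes from the thing itself.
- eyes.outline_of(camera, name): "pixels" (384x512 bool, what is visible of it) and "box" ([centre column, centre row, width, height] in pixels, round what is visible of it).
- eyes.mark_of(camera, name): "centre" ([column, row] in pixels: a listed point, or the origin of a listed thing).
The state is a dict: "clock": time; "joint_pos": joint angles; "qd": joint speeds; "joint_torque": joint torques, N m; "position": TCP position; "tcp_rot": TCP orientation; "force": force on the tool from outside, world axes, zero at the start; "ft_torque": the same for the moment, N m; "opening": finger opening in m.
Only numpy, scipy, OpenCV 4.12 (cv2) and the standard library are available. Lean on these libraries where they do the work, as an engineer would, in place of code of your own. Each camera call takes 0.05 s, during which the arm holds its last target.

## Task

Set the washed things out to dry: lay every spice bottle on its side across the drying board, side by side and packed against the board's end stop, and stand the wooden chock flat on the board square and snug behind the last bottle, so that the row cannot roll apart (no more than about 1 cm of play in the whole row). Hang both aluminium measuring cups by their crooks on the steel rail, lowering each right onto the bar and then opening the fingers slowly, so that it eases over into balance between them instead of dropping or swinging free, and ends up hanging still. Never tip over a cup, and leave the jar, mortar, pestle and tumbler where they are.

Things in the scene. Friction and masses are not known exactly. Their poses are not given: they have to be found in the camera images.
- board: fixed wooden drying board 330 mm (x) by 150 mm (y), 12 mm thick, lying on the slab; origin under its centre, z up. The row runs along x: an end stop, rising 22 mm over the board, fills x=145 to 165 mm at its +x end (its face is at x=+145 mm); bottles lie with their axes along y. The -x end is open
- bottle1: round spice bottle lying on its side, light brown contents, steel cap: a cylinder 40 mm diameter, 110 mm long, about 120 g; origin on its axis at mid length, x along the axis (cap at +x). May be absent (3 or 4 are there). It rolls if pushed
- bottle2: round spice bottle lying on its side, dark brown contents, black cap: a cylinder 40 mm diameter, 110 mm long, about 120 g; origin on its axis at mid length, x along the axis (cap at +x). May be absent (3 or 4 are there). It rolls if pushed
- bottle3: round spice bottle lying on its side, green contents, green cap: a cylinder 40 mm diameter, 110 mm long, about 120 g; origin on its axis at mid length, x along the axis (cap at +x). May be absent (3 or 4 are there). It rolls if pushed
- bottle4: round spice bottle lying on its side, yellow contents, brass cap: a cylinder 40 mm diameter, 110 mm long, about 120 g; origin on its axis at mid length, x along the axis (cap at +x). May be absent (3 or 4 are there). It rolls if pushed
- chock: dark wooden chock: a block 44 mm (x) by 100 mm (y), 28 mm tall, with an upright blue grip post 26 mm (x) by 22 mm (y) on its middle, from 28 to 72 mm height; 300 g; origin under its centre, z up; works either way round, its long side against the bottle
- rail: fixed steel rail stand: a round bar 12 mm thick, 260 mm long, along y at 220 mm height, on two posts at its ends with round feet; origin on the slab under the bar's middle
- rail_mid (a point): middle of the bar, on its axis; y along the bar, z up
- cup1: aluminium measuring cup, red grip tab, about 160 g: cup 64 mm across, 55 mm tall, standing on its base; origin under the base's centre, z up. An upright strap handle (16 mm wide) on its +x side rises to a crook (see its point), and on top of the crook, at x=51 mm, y=0, is a grip tab 12 mm thick (x), 28 mm wide (y), from z=173 to 215 mm
- cup2: aluminium measuring cup, yellow grip tab, about 160 g: cup 64 mm across, 55 mm tall, standing on its base; origin under the base's centre, z up. An upright strap handle (16 mm wide) on its +x side rises to a crook (see its point), and on top of the crook, at x=51 mm, y=0, is a grip tab 12 mm thick (x), 28 mm wide (y), from z=173 to 215 mm
- cup1_crook (a point): inner apex of cup1's crook, at x=51, z=170 mm of the cup, same axes. The crook is an inverted V open downward, 30 mm wide inside (x), its lip on the +x side (away from the cup) ending 40 mm below the apex; nothing lies below it. The weight lies about 37 mm to the cup side, so once hung it swings about 20 degrees into balance; hung, the apex lies about 7 mm above the bar's axis
- cup2_crook (a point): inner apex of cup2's crook, at x=51, z=170 mm of the cup, same axes. The crook is an inverted V open downward, 30 mm wide inside (x), its lip on the +x side (away from the cup) ending 40 mm below the apex; nothing lies below it. The weight lies about 37 mm to the cup side, so once hung it swings about 20 degrees into balance; hung, the apex lies about 7 mm above the bar's axis
- jar: bystander: closed glass jar with a red cap, 76 mm across, 112 mm tall, origin under its centre
- mortar: bystander: wooden mortar 112 mm across, 85 mm tall, origin under its centre
- pestle: bystander: wooden pestle lying on the slab, 130 mm long, 26 mm thick, origin at mid length on its axis
- tumbler: bystander: blue tumbler 68 mm across, 100 mm tall, origin under its centre
Not all that is in view belongs to the job. Of the things that look like the bottle3, take the one that is farthest to the robot's right at the start. Of the things shaped like the bottle2, the brown one is meant.

How it is judged:
By the outcome, as a careful person would: the job done as asked, in the order asked, and still so for the second after the job is handed in, with the robot touching nothing.
Of bottle1, bottle2, bottle3, bottle4 only 3 to 4 are there at a start; the rules pass over those that are not, and their reading is None.
At some moment in a run one of bottle1, bottle2, bottle3, bottle4, chock may be knocked a few centimetres aside while the robot is not near it.
It also fails if it takes over 210 s, if anything falls off the work surface, if the arm or the gripper's body presses on something with over 40 N, if the wrist force passes 120 N, or if a joint passes its speed limit or range.

## Working session

There is one attempt and no reset: what is moved stays moved. The work goes in short steps, each a Python script; the robot and the scene stay as the last script left them, time stands still between calls to the robot, and variables do not carry over. Pictures are saved under pics/ and viewed, and the job is handed in when it is done.

```bash
ls; mkdir -p pics
python3 - <<'E'
from rig import bot, solver, status, eyes
import cv2
for n in ["scene","top","wrist"]:
    p,d=eyes.grab_frame(n); cv2.imwrite(f"pics/a_{n}.png",cv2.cvtColor(p,cv2.COLOR_RGB2BGR))
    c=eyes.get_calibration(n); print(n,c)
s=status.sense(); print(s)
E
```

```text
pics
scene {'fx': 369.06879870892215, 'fy': 369.06879870892215, 'cx': 255.0880228497561, 'cy': 194.5675803705878, 'extrinsics': array([[-0.55451421,  0.4908498 , -0.67199737,  1.27739293],
       [ 0.83217017,  0.32960343, -0.44593093,  0.44830625],
       [ 0.00260753, -0.8064912 , -0.59124035,  0.80814717],
       [ 0.        ,  0.        ,  0.        ,  1.        ]])}
top {'fx': 462.30561711180815, 'fy': 462.30561711180815, 'cx': 257.19325511166136, 'cy': 192.28925930365892, 'extrinsics': array([[-0.01051989, -0.99445255,  0.10465879,  0.37134304],
       [-0.99993287,  0.00995368, -0.00593091, -0.00793872],
       [ 0.00485627, -0.10471416, -0.9944905 ,  1.68513952],
       [ 0.        ,  0.        ,  0.        ,  1.        ]])}
wrist {'fx': 297.3186396354542, 'fy': 297.3186396354542, 'cx': 256.11554121922336, 'cy': 190.415351336214, 'extrinsics': array([[-0.31753485, -0.89964835, -0.29967394,  0.26732767],
       [-0.94824483,  0.30187148,  0.09851575,  0.54219186],
       [ 0.00183348,  0.31544645, -0.94894161,  0.37248764],
       [ 0.        ,  0.        ,  0.        ,  1.        ]])}
{'clock': 0.15, 'joint_pos': array([ 1.58167318e+00,  4.06934029e-02,  8.40607789e-02, -3.42409520e-04,
       -1.61548271e+00, -3.33694011e-01]), 'qd': array([ 0.00067557, -0.00020015,  0.00386345,  0.0008265 ,  0.00053467,
       -0.00021898]), 'joint_torque': array([-3.07658695e-03, -3.68610656e+01,  3.47694504e+01,  6.93622693e+00,
       -4.31847264e-03,  2.14039602e-06]), 'position': array([0.19021222, 0.56882343, 0.2495073 ]), 'tcp_rot': array([ 9.87002874e-01, -1.60701159e-01, -5.54451466e-05,  6.79061786e-04]), 'force': array([-0.51191777, -0.04934422, -0.06581965]), 'ft_torque': array([-0.00453318, -0.01597602, -0.02088198]), 'opening': 0.08537245194364036}
```

View pics/a_scene.png

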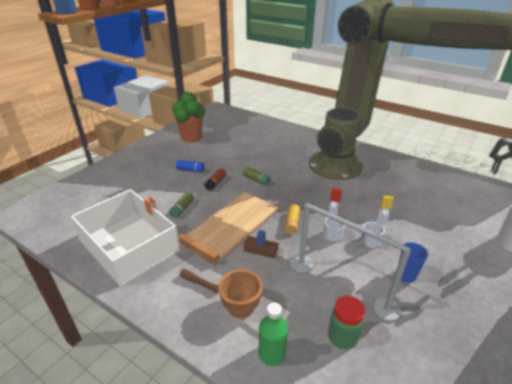

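View pics/a_top.png

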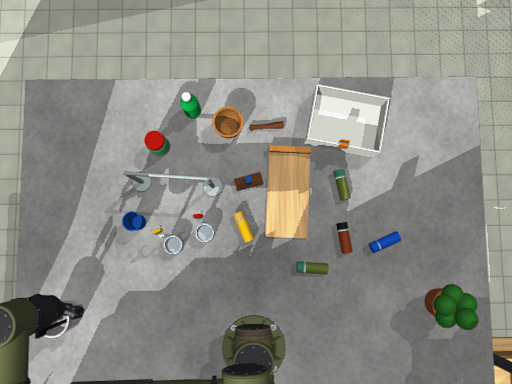

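View pics/a_wrist.png

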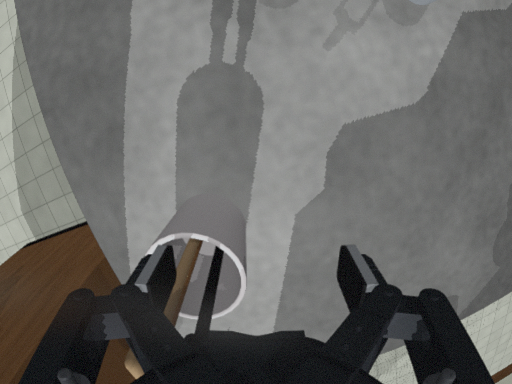

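```bash
cat > h.py <<'E'
from rig import bot, solver, status, eyes
import numpy as np, cv2
from scipy.spatial.transform import Rotation as R
def grab(n,save=None):
    c=eyes.get_calibration(n); p,d=eyes.grab_frame(n)
    if save: cv2.imwrite(f"pics/{save}.png",cv2.cvtColor(p,cv2.COLOR_RGB2BGR))
    return p,d,c
def rays(n,c,shape=(384,512)):
    v,u=np.mgrid[:shape[0],:shape[1]].astype(float)
    x=(u-c['cx'])/c['fx'];y=(v-c['cy'])/c['fy']
    if n=='wrist':
        r=np.hypot(x,y)+1e-12; 
        s=np.tan(np.minimum(r,1.5))/r; x=x*s;y=y*s
    return np.stack([x,y,np.ones_like(x)],-1)
def cloud(n,d,c):
    P=rays(n,c)*d[...,None]; T=c['extrinsics']
    W=P@T[:3,:3].T+T[:3,3]; W[d<=0]=np.nan; return W
def project(n,c,p):
    T=c['extrinsics']; q=(np.atleast_2d(p)-T[:3,3])@T[:3,:3]
    if n=='wrist':
        rr=np.hypot(q[:,0],q[:,1]); th=np.arctan2(rr,q[:,2]); k=th/np.maximum(rr,1e-9)
        return np.stack([c['cx']+c['fx']*q[:,0]*k,c['cy']+c['fy']*q[:,1]*k],-1)
    return np.stack([c['cx']+c['fx']*q[:,0]/q[:,2],c['cy']+c['fy']*q[:,1]/q[:,2]],-1)
def down(yaw):
    """tool down; jaw (tool y) direction at world angle yaw"""
    z=np.array([0,0,-1.]); y=np.array([np.cos(yaw),np.sin(yaw),0]); x=np.cross(y,z)
    return R.from_matrix(np.stack([x,y,z],1)).as_quat()
E
python3 - <<'E'
from h import *
p,d,c=grab('top'); W=cloud('top',d,c)
crop=cv2.resize(p[130:285,110:420],None,fx=2.5,fy=2.5,interpolation=cv2.INTER_CUBIC)
cv2.imwrite('pics/crop1.png',crop[...,::-1])
names="board bottle1 bottle2 bottle3 bottle4 chock rail cup1 cup2 jar mortar pestle tumbler".split()
np.set_printoptions(precision=3,suppress=True)
for n in names:
    for o in eyes.outline_of('top',n):
        m=o['pixels']; q=W[m]; q=q[~np.isnan(q[:,0])]
        print(n,round(o['conf'],2),np.round(o['box']),m.sum(),np.median(q,0) if len(q) else '',q[:,2].max() if len(q) else '')
for n in ["rail_mid","cup1","cup2","cup1_crook","cup2_crook","chock","board"]:
    print(n,[(np.round(o['conf'],2),np.round(o['centre'],1)) for o in eyes.mark_of('top',n)])
E
```

```text
board 0.84 [291. 192.  40.  88.] 3729 [ 0.548 -0.131  0.012] 0.044394907455951316
bottle1 0.9 [344. 240.  15.  34.] 305 [ 0.379 -0.325  0.036] 0.046488083588298146
bottle1 0.85 [341. 182.  13.  33.] 334 [ 0.569 -0.323  0.035] 0.04722363620023895
bottle1 0.72 [313. 266.  31.  11.] 352 [ 0.275 -0.211  0.035] 0.04845168959058932
bottle1 0.66 [384. 242.  32.  24.] 366 [ 0.363 -0.469  0.035] 0.05069960143522012
bottle1 0.64 [243. 225.  27.  33.] 342 [0.425 0.031 0.036] 0.049025111185543535
bottle2 0.9 [344. 240.  15.  34.] 305 [ 0.379 -0.325  0.036] 0.046488083588298146
bottle2 0.85 [341. 182.  13.  33.] 334 [ 0.569 -0.323  0.035] 0.04722363620023895
bottle2 0.72 [313. 266.  31.  11.] 352 [ 0.275 -0.211  0.035] 0.04845168959058932
bottle2 0.66 [384. 242.  32.  24.] 366 [ 0.363 -0.469  0.035] 0.05069960143522012
bottle2 0.64 [243. 225.  27.  33.] 342 [0.425 0.031 0.036] 0.049025111185543535
bottle3 0.9 [344. 240.  15.  34.] 305 [ 0.379 -0.325  0.036] 0.046488083588298146
bottle3 0.85 [341. 182.  13.  33.] 334 [ 0.569 -0.323  0.035] 0.04722363620023895
bottle3 0.72 [313. 266.  31.  11.] 352
[... 1456 characters left out ...]
1
tumbler 0.78 [134. 225.  26.  16.] 412 [0.444 0.425 0.046] 0.10876355709708507
rail_mid [(np.float64(0.37), array([159. , 145.6]))]
cup1 [(np.float64(0.83), array([174.2, 240. ])), (np.float64(0.65), array([205.8, 232.1])), (np.float64(0.25), array([138.1, 223.5]))]
cup2 [(np.float64(0.83), array([174.2, 240. ])), (np.float64(0.65), array([205.8, 232.1])), (np.float64(0.25), array([138.1, 223.5]))]
cup1_crook [(np.float64(0.6), array([198.4, 217.3])), (np.float64(0.46), array([289.5, 190.3]))]
cup2_crook [(np.float64(0.81), array([164.2, 228.9])), (np.float64(0.25), array([227.5, 129.2]))]
chock []
board [(np.float64(0.68), array([287.4, 190.6])), (np.float64(0.49), array([139. , 225.1]))]
```

View pics/crop1.png

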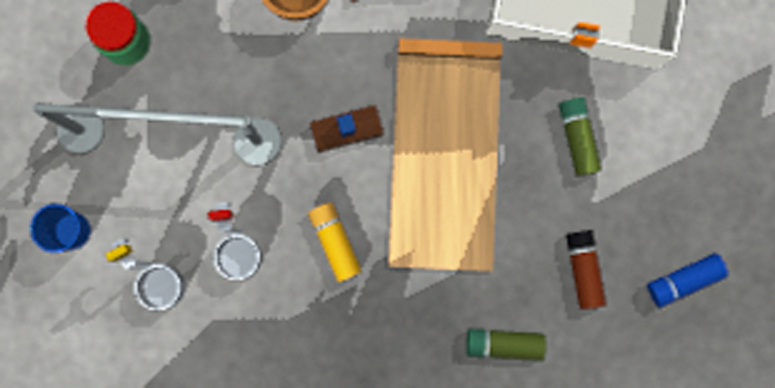

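Run:
```python
from h import *
np.set_printoptions(precision=4,suppress=True)
for cam in ['top','scene']:
    p,d,c=grab(cam); W=cloud(cam,d,c)
    hsv=cv2.cvtColor(p,cv2.COLOR_RGB2HSV)
    # board
    for o in eyes.outline_of(cam,'board')[:1]:
        m=o['pixels'].astype(np.uint8); m=cv2.dilate(m,np.ones((9,9)))>0
        q=W[m]; z=q[:,2]
        top=q[(z>0.007)&(z<0.018)&(np.abs(q[:,0]-.548)<.25)]; 
        print(cam,'board top z',np.median(top[:,2]), 'slab z', np.nanmedian(q[z<0.005][:,2]) )
        r=cv2.minAreaRect(top[:,:2].astype(np.float32)); print(r, np.percentile(top[:,:2],[1,99],axis=0))
        st=q[(z>0.024)&(z<.045)]; print('stop',np.percentile(st,[2,50,98],axis=0),len(st))
    for n in ['bottle2','cup1','rail','chock','jar','tumbler']:
      for o in eyes.outline_of(cam,n):
        m=o['pixels']; q=W[m]; q=q[~np.isnan(q[:,0])]
        print(n,round(o['conf'],2),np.round(o['box']),np.median(q,0))
    # bar
    q=W[(W[...,2]>0.2)&(W[...,2]<.24)&(W[...,0]>.5)&(W[...,0]<.72)&(W[...,1]>.05)&(W[...,1]<.45)]
    if len(q): 
        r=cv2.fitLine(q[:,:2].astype(np.float32),cv2.DIST_HUBER,0,.01,.01).ravel(); print('bar',r,np.percentile(q,[2,50,98],axis=0),len(q))
```

```text
top board top z 0.01209559019727835 slab z -0.00016327496914003703
((0.5506118535995483, -0.1305992603302002), (0.1777128279209137, 0.3633512258529663), 86.84205627441406) [[ 0.3844 -0.2084]
 [ 0.6919 -0.052 ]]
stop [[ 0.6885 -0.2178  0.0245]
 [ 0.702  -0.142   0.0331]
 [ 0.7225 -0.0695  0.041 ]] 262
bottle2 0.91 [387. 243.  32.  26.] [ 0.3632 -0.4727  0.0353]
bottle2 0.89 [315. 267.  32.  13.] [ 0.2752 -0.2088  0.0356]
bottle2 0.87 [244. 226.  23.  33.] [0.4212 0.0307 0.0362]
bottle2 0.82 [344. 182.  13.  31.] [ 0.5678 -0.3225  0.036 ]
bottle2 0.76 [345. 241.  15.  29.] [ 0.3803 -0.3257  0.0351]
cup1 0.62 [170. 241.  29.  24.] [0.367  0.2884 0.0097]
cup1 0.55 [204. 227.  23.  33.] [0.4093 0.1724 0.0094]
rail 0.66 [175. 185.  98.  26.] [0.5802 0.2859 0.0165]
chock 0.54 [251. 181.  29.  13.] [0.5838 0.0143 0.0284]
jar 0.76 [157. 144.  26.  26.] [0.7148 0.3301 0.1089]
tumbler 0.74 [134. 224.  25.  15.] [0.4463 0.4244 0.0505]
tumbler 0.27 [204. 225.  22.  32.] [0.4125 0.1726 0.0097]
bar [0.0738 0.9973 0.5814 0.2726] [[0.5682 0.141  0.2154]
 [0.5809 0.2729 0.2247]
 [0.5942 0.4032 0.2317]
[... 642 characters left out ...]
] [0.4355 0.175  0.0502]
cup1 0.79 [378. 222.  35.  50.] [0.3941 0.2969 0.0703]
rail 0.74 [351. 264. 121. 118.] [0.5889 0.3277 0.0869]
rail 0.44 [227. 227.  95.  72.] [ 0.5768 -0.1226  0.0128]
chock 0.71 [262. 243.  35.  25.] [0.5994 0.0201 0.028 ]
chock 0.68 [179. 209.  24.  26.] [ 0.5913 -0.3147  0.0336]
chock 0.37 [227. 228. 100.  72.] [ 0.5777 -0.124   0.0128]
jar 0.69 [347. 320.  36.  54.] [0.7482 0.3437 0.0866]
jar 0.64 [202. 280.  36.  27.] [ 0.7985 -0.0615  0.0212]
jar 0.19 [348. 264. 121. 121.] [0.5894 0.3413 0.0869]
tumbler 0.74 [413. 263.  29.  41.] [0.4634 0.4212 0.0729]
bar [0.0714 0.9974 0.5901 0.3212] [[0.5734 0.1421 0.2027]
 [0.5869 0.2926 0.2234]
 [0.5994 0.4084 0.2279]] 645
```

Run:
```python
from h import *
np.set_printoptions(precision=4,suppress=True)
bot.line_to([0.19,0.569,0.36])
print(status.sense()['clock'])
bot.move_ptp([0.5,-0.2,0.36],down(0))
print(status.sense()['clock'],status.sense()['joint_pos'])
p,d,c=grab('wrist','w1'); np.savez('w1.npz',p=p,d=d,**c)
print(c['extrinsics'])
```

```text
2.8833Traceback (most recent call last):
  File "<stdin>", line 5, in <module>
rig.Unreachable: the arm cannot take that pose within its joint ranges
```

```bash
cat >> h.py <<'E'
def ik(pos,yaw,tilt=None):
    """best of the two jaw yaws"""
    best=None;q0=status.sense()['joint_pos']
    for k in (0,np.pi):
        o=down(yaw+k)
        q=solver.solve_ik(list(pos),o)
        if q is not None:
            e=np.abs(np.array(q)-q0).max()+ 0.0
            if best is None or e<best[0]: best=(e,o,np.array(q))
    return best
def ptp(pos,yaw):
    b=ik(pos,yaw)
    if b is None: raise RuntimeError(f'no ik {pos} {yaw}')
    bot.move_ptp(list(pos),b[1]); return b[1]
E
python3 - <<'E'
from h import *
np.set_printoptions(precision=3,suppress=True)
for z in (.2,.25,.3,.36):
  for yaw in (0,1.57,3.14,-1.57):
    print(z,yaw,solver.solve_ik([.5,-.2,z],down(yaw)))
E
```

```text
0.2 0 None
0.2 1.57 [-0.007 -0.124 -0.166  0.    -1.529 -1.565]
0.2 3.14 [-0.007 -0.124 -0.166  0.    -1.529  0.005]
0.2 -1.57 [-0.007 -0.124 -0.166  0.    -1.529  1.579]
0.25 0 None
0.25 1.57 [-0.007 -0.124 -0.075  0.    -1.62  -1.565]
0.25 3.14 [-0.007 -0.124 -0.075  0.    -1.62   0.005]
0.25 -1.57 [-0.007 -0.124 -0.075  0.    -1.62   1.579]
0.3 0 None
0.3 1.57 [-0.007 -0.112  0.027  0.    -1.71  -1.565]
0.3 3.14 [-0.007 -0.112  0.027  0.    -1.71   0.005]
0.3 -1.57 [-0.007 -0.112  0.027  0.    -1.71   1.579]
0.36 0 None
0.36 1.57 [-0.007 -0.083  0.165  0.    -1.819 -1.565]
0.36 3.14 [-0.007 -0.083  0.165  0.    -1.819  0.005]
0.36 -1.57 [-0.007 -0.083  0.165  0.    -1.819  1.579]
```

Run:
```python
from h import *
np.set_printoptions(precision=4,suppress=True)
ptp([0.5,-0.2,0.36],0)
print(status.sense()['clock'],status.sense()['joint_pos'])
p,d,c=grab('wrist','w1'); np.savez('w1.npz',p=p,d=d,**c)
print(c['extrinsics'])
```

```text
5.8 [-0.0059 -0.0828  0.1651 -0.0001 -1.8188  0.007 ]
[[-1.     -0.0006 -0.0005  0.5006]
 [-0.0007  0.949   0.3153 -0.2816]
 [ 0.0003  0.3153 -0.949   0.4828]
 [ 0.      0.      0.      1.    ]]
```

View pics/w1.png

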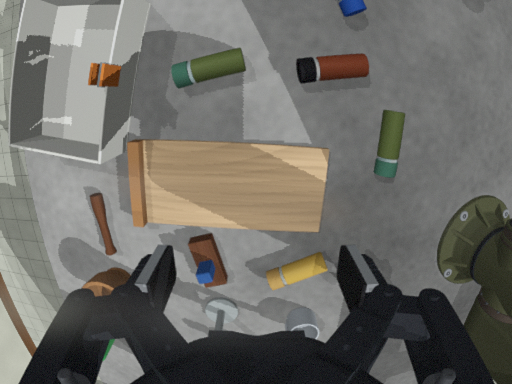

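```bash
cat >> h.py <<'E'
from scipy.optimize import least_squares
def fit_bottle(q,zc=0.020):
    q=q[~np.isnan(q[:,0])]; q=q[(q[:,2]>zc-0.012)&(q[:,2]<zc+.035)]
    m=np.median(q[:,:2],0); q=q[np.hypot(*(q[:,:2]-m).T)<.075]
    _,_,V=np.linalg.svd(q[:,:2]-m,full_matrices=False); a0=np.arctan2(V[0,1],V[0,0])
    def f(p):
        n=np.array([-np.sin(p[1]),np.cos(p[1])])
        s=(q[:,:2]-m)@n-p[0]; return np.hypot(s,q[:,2]-zc-p[2])-.020
    r=least_squares(f,[0,a0,0],loss='soft_l1',f_scale=.001)
    a=r.x[1]; u=np.array([np.cos(a),np.sin(a)]); n=np.array([-u[1],u[0]])
    t=(q[:,:2]-m)@u; lo,hi=np.percentile(t,[1,99])
    return m+n*r.x[0]+u*(lo+hi)/2, a, hi-lo, r.x[2], np.median(np.abs(f(r.x)))
def find_bottles(cam,tag=None):
    p,d,c=grab(cam,tag); W=cloud(cam,d,c); out=[]
    for o in eyes.outline_of(cam,'bottle2'):
        m=cv2.erode(o['pixels'].astype(np.uint8),np.ones((3,3)))>0
        if m.sum()<60: continue
        col=np.median(p[m],0); q=W[m]
        try: b=fit_bottle(q)
        except Exception as e: continue
        out.append((col,o['conf'],np.round(o['box']),)+b)
    return out,p,d,c,W
E
python3 - <<'E'
from h import *
np.set_printoptions(precision=4,suppress=True)
out,p,d,c,W=find_bottles('wrist')
for o in out: print(o)
zz=np.load('w1.npz')
# board top mask
m=(W[...,2]>.006)&(W[...,2]<.018)&(np.abs(W[...,0]-.55)<.2)&(np.abs(W[...,1]+.13)<.1)
m=cv2.morphologyEx(m.astype(np.uint8),cv2.MORPH_OPEN,np.ones((5,5)))
n,l,s,_=cv2.connectedComponentsWithStats(m); k=1+np.argmax(s[1:,4]); m=l==k
q=W[m]; print(m.sum(),cv2.minAreaRect(q[:,:2].astype(np.float32)),np.median(q[:,2]))
ms=(W[...,2]>.026)&(W[...,2]<.042)&(np.abs(W[...,0]-.70)<.03)&(np.abs(W[...,1]+.13)<.1)
print(ms.sum(),cv2.minAreaRect(W[ms][:,:2].astype(np.float32)),np.median(W[ms],0),np.percentile(W[ms],[3,97],axis=0))
for o in eyes.outline_of('wrist','chock')[:2]: print('chock',o['conf'],o['box'])
mc=(W[...,2]>.022)&(W[...,2]<.034)&(np.abs(W[...,0]-.585)<.06)&(np.abs(W[...,1]-.011)<.07)
print(mc.sum(),cv2.minAreaRect(W[mc][:,:2].astype(np.float32)))
E
```

```text
(array([76., 94., 56.]), 0.97, array([208.,  67.,  76.,  43.]), array([ 0.5728, -0.3273]), np.float64(0.21438717529472492), np.float64(0.10407347362870942), np.float64(-0.0014440863057557886), np.float64(0.0006267017094118699))
(array([94., 47., 32.]), 0.87, array([330.,  67.,  73.,  27.]), array([ 0.3853, -0.3292]), np.float64(0.15714510427944073), np.float64(0.10329731515222842), np.float64(-0.0014665379537952595), np.float64(0.0005994997297978574))
(array([75., 92., 53.]), 0.72, array([390., 144.,  33.,  70.]), array([ 0.276 , -0.2125]), np.float64(1.4949665264083902), np.float64(0.10302821104198659), np.float64(-0.0013700606816285988), np.float64(0.0006343508846161864))
(array([166., 141.,  77.]), 0.69, array([298., 270.,  59.,  38.]), array([0.4252, 0.0312]), np.float64(0.40035683370770203), np.float64(0.10296420920064513), np.float64(-0.0012594348169099857), np.float64(0.0006600505150371107))
(array([ 31.,  63., 132.]), 0.67, array([351.,   9.,  24.,  16.]), array([ 0.3481, -0.4361]), np.float64(-4.2568966100347225), np.float64(0.025169659675864424), np.float64(-0.0008682319651270346), np.float64(0.0006713787179404469))
(array([108., 113., 117.]), 0.6, array([302., 323.,  36.,  33.]), array([0.3995, 0.1568]), np.float64(2.617652092769885), np.float64(0.0619698585090138), np.float64(0.010936380139562732), np.float64(0.004544887006812455))
15224 ((0.5408663749694824, -0.13070373237133026), (0.15164394676685333, 0.31100979447364807), 86.74654388427734) 0.011321950666959013
1135 ((0.7106121182441711, -0.14649665355682373), (0.165922611951828, 0.038070905953645706), 88.6986083984375) [ 0.7036 -0.1506  0.0332] [[ 0.6915 -0.2165  0.0275]
 [ 0.7246 -0.0698  0.0365]]
chock 0.73 [207.8, 260.6, 39.5, 55.3]
chock 0.44 [222.4, 314.6, 35.8, 30.9]
824 ((0.5885566473007202, 0.011011287569999695), (0.0447179451584816, 0.10169916599988937), 14.313294410705566)
```

Run:
```python
import cv2
a=cv2.imread('pics/w1.png')[0:190,150:420]
cv2.imwrite('pics/crop2.png',cv2.resize(a,None,fx=2.9,fy=2.9,interpolation=cv2.INTER_CUBIC))
```

```text
(no output)
```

View pics/crop2.png

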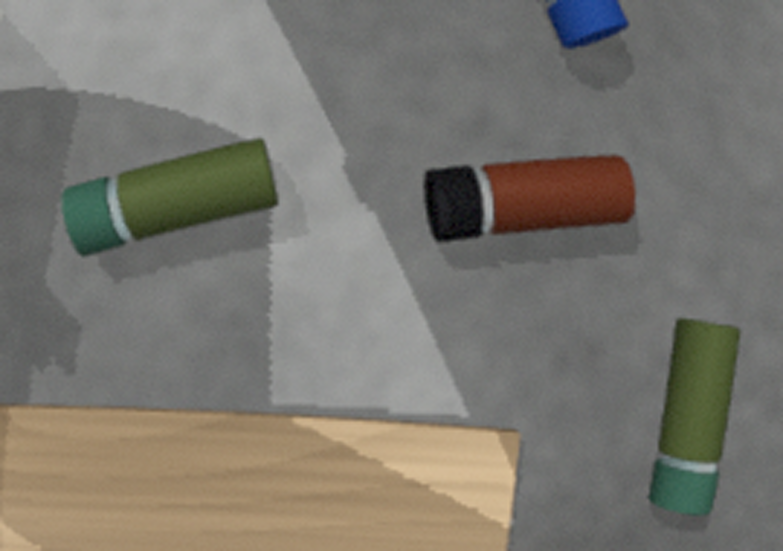

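```bash
cat >> h.py <<'E'
BO=np.array([0.5509,-0.1313]); BY=np.deg2rad(-3.25)
BU=np.array([np.cos(BY),np.sin(BY)]); BV=np.array([-BU[1],BU[0]])
def bp(s,z,v=0): return [*(BO+BU*s+BV*v),z]
def S(): return status.sense()
def pick_bottle(xy,a,zg=0.026):
    ptp([*xy,0.14],a+np.pi/2)
    bot.line_to([*xy,zg],speed=0.12)
    print('force',S()['force'],S()['position'])
    bot.grasp(); s=S(); print('opening',s['opening'],s['clock'])
    bot.line_to([*xy,0.16],speed=0.2); print('opening up',S()['opening'])
def place_bottle(s0,zg=0.026):
    ptp(bp(s0,0.14),BY)
    bot.line_to(bp(s0,zg+0.020),speed=0.15)
    r=bot.line_to(bp(s0,zg+0.011),speed=0.03,f_stop=4); print('placed',r,S()['position'],S()['force'])
    bot.open_gripper(); bot.line_to(bp(s0,0.13),speed=0.2)
def push(s0,s1,lim,z=0.034):
    ptp(bp(s0,0.13),BY+np.pi/2)
    bot.line_to(bp(s0,z),speed=0.15)
    bot.line_to(bp(s1,z),speed=0.06)
    r=bot.line_to(bp(lim,z),speed=0.03,f_stop=4)
    p=S()['position'][:2]-BO; print('push',r,'s',p@BU,'v',p@BV,S()['force'])
    bot.line_to(bp(p@BU-0.01,z),speed=0.05); bot.line_to(bp(p@BU-0.012,0.16),speed=0.2)
E
python3 - <<'E'
from h import *
np.set_printoptions(precision=4,suppress=True)
pick_bottle([.5728,-.3273],.214)
place_bottle(.080)
grab('wrist','w2'); print(S()['clock'])
E
```

```text
force [ 0.3951 -0.3887 -0.5631] [ 0.5734 -0.3276  0.0272]
opening 0.038209568866528675 8.6583
opening up 0.03826955835578333
placed True [ 0.6316 -0.1358  0.0387] [-0.2029 -0.4333  3.989 ]
12.7083
```

View pics/w2.png

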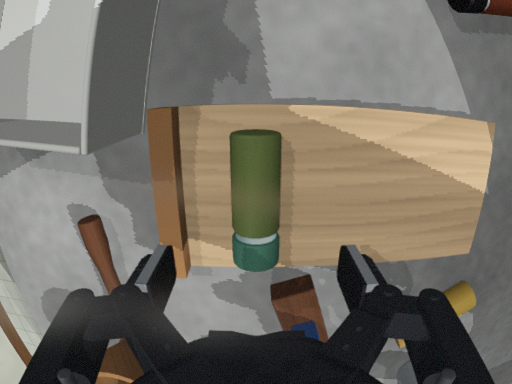

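Run:
```python
from h import *
np.set_printoptions(precision=4,suppress=True)
push(.028,.078,.112)
print(S()['clock'])
ptp([0.45,-0.25,0.30],0)
out,p,d,c,W=find_bottles('wrist','w3')
for o in out: print(o)
print(S()['clock'])
```

```text
push True s 0.09290488511819105 v 3.2388174134379024e-05 [ 0.2651  0.6429 -0.3453]
17.6417
(array([78., 95., 55.]), 0.95, array([375., 182.,  40.,  80.]), array([ 0.2759, -0.2145]), np.float64(1.4934859601678325), np.float64(0.10496098129971965), np.float64(-0.0014775569015135067), np.float64(0.000608671779429009))
(array([106., 130.,  81.]), 0.88, array([116., 228.,  31.,  75.]), array([ 0.675 , -0.1416]), np.float64(1.521909433506018), np.float64(0.10477645139047864), np.float64(0.01036414971925742), np.float64(0.0006387978062504622))
(array([102. ,  51. ,  34.5]), 0.72, array([306., 100.,  88.,  35.]), array([ 0.3835, -0.3293]), np.float64(0.15818498102344267), np.float64(0.10399362243934987), np.float64(-0.0014638430327668876), np.float64(0.0005230063306042153))
(array([165., 142.,  78.]), 0.71, array([273., 310.,  62.,  39.]), array([0.4225, 0.0299]), np.float64(0.39674390001639553), np.float64(0.10394363833532191), np.float64(-0.0014264066646963148), np.float64(0.0006494400710401159))
(array([ 36.,  71., 143.]), 0.62, array([324.,  19.,  41.,  38.]), array([ 0.3532, -0.4476]), np.float64(1.9671402058783145), np.float64(0.04982318167831597), np.float64(-0.0013578336622316104), np.float64(0.0006934437391194898))
18.925
```

View pics/w3.png

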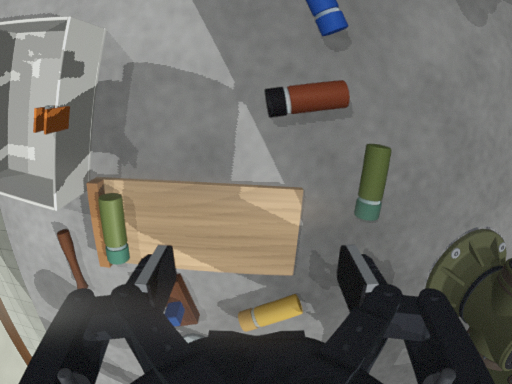

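Run:
```python
from h import *
np.set_printoptions(precision=4,suppress=True)
pick_bottle([.3835,-.3293],.158)
place_bottle(.040)
push(-.012,.034,.072)
print(S()['clock'])
ptp([0.45,-0.05,0.26],0)
out,p,d,c,W=find_bottles('wrist','w4')
for o in out: print(o[1:6])
print(S()['clock'])
```

```text
force [-0.8685 -0.6729  1.0033] [ 0.384  -0.3296  0.0269]
opening 0.03809400302631778 21.6333
opening up 0.03791851790160407
placed True [ 0.5916 -0.1335  0.0387] [-0.448   0.3968  4.3981]
push True s 0.05290417015649961 v 1.5706329677147142e-05 [ 1.238   0.2175 -0.4571]
30.7583
(0.9, array([141., 251.,  28.,  44.]), array([ 0.2791, -0.1791]), np.float64(-1.5938983742146924), np.float64(0.04596814570643885))
(0.85, array([238.,  94.,  91.,  65.]), array([0.4252, 0.0304]), np.float64(-2.7411880717982973), np.float64(0.10335048401384497))
(0.79, array([414., 223.,  41.,  81.]), array([ 0.6751, -0.1358]), np.float64(-1.6284160029859738), np.float64(0.10532777877228097))
(0.74, array([388., 226.,  45.,  78.]), array([ 0.6351, -0.1356]), np.float64(-1.6248639178447346), np.float64(0.10449062124347122))
32.1167
```

View pics/w4.png

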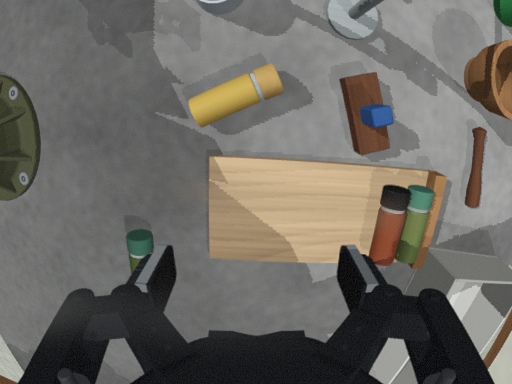

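Run:
```python
from h import *
np.set_printoptions(precision=4,suppress=True)
pick_bottle([.4250,.0306],.400)
place_bottle(.0)
push(-.052,-.006,.032)
print(S()['clock'])
ptp([0.50,-0.08,0.26],0)
out,p,d,c,W=find_bottles('wrist','w5')
for o in out: print(o[1:6])
mc=(W[...,2]>.020)&(W[...,2]<.034)&(np.abs(W[...,0]-.585)<.08)&(np.abs(W[...,1]-.011)<.07)
n,l,s,_=cv2.connectedComponentsWithStats(mc.astype(np.uint8)); mc=l==1+np.argmax(s[1:,4])
print(mc.sum(),cv2.minAreaRect(W[mc][:,:2].astype(np.float32)))
mp=(W[...,2]>.063)&(W[...,2]<.08)&(np.abs(W[...,0]-.585)<.08)&(np.abs(W[...,1]-.011)<.07)
print(mp.sum(),cv2.minAreaRect(W[mp][:,:2].astype(np.float32)))
print(S()['clock'])
```

```text
force [ 0.035  -0.4008  0.4227] [0.4255 0.0308 0.0268]
opening 0.037948234869783534 34.9583
opening up 0.03845919157094744
placed True [ 0.5517 -0.1312  0.0387] [-0.277   0.4811  4.3783]
push True s 0.012871120586333527 v -4.432793179498318e-06 [ 0.6291  0.3749 -0.3378]
44.4
(0.92, array([360., 206.,  39.,  83.]), array([ 0.6351, -0.1352]), np.float64(-1.628288996153486), np.float64(0.10358868970522941))
(0.82, array([387., 204.,  43.,  87.]), array([ 0.6753, -0.1363]), np.float64(-1.627219737503796), np.float64(0.10531796978116537))
(0.66, array([333., 202.,  43.,  89.]), array([ 0.5949, -0.1333]), np.float64(-1.624217242614924), np.float64(0.10620241509388025))
(0.65, array([112., 245.,  38.,  74.]), array([ 0.2761, -0.209 ]), np.float64(-1.6459178865021287), np.float64(0.1050600953292532))
2381 ((0.5892301201820374, 0.012098032981157303), (0.04488077759742737, 0.10091051459312439), 14.462882041931152)
486 ((0.5891197323799133, 0.012120739556849003), (0.026774125173687935, 0.022128796204924583), 14.369739532470703)
45.85
```

View pics/w5.png

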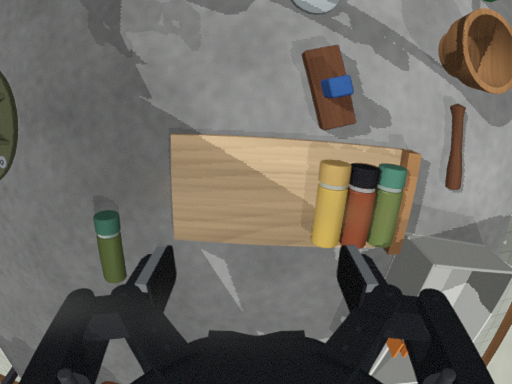

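Run:
```python
from h import *
np.set_printoptions(precision=4,suppress=True)
xy=[.5891,.0121]; a=np.deg2rad(14.4)
ptp([*xy,.16],a+np.pi/2)
bot.line_to([*xy,.053],speed=.12); bot.grasp(); print('op',S()['opening'],S()['position'])
bot.line_to([*xy,.17],speed=.2)
ptp(bp(-.030,.17),BY+np.pi/2)
bot.line_to(bp(-.030,.072),speed=.15)
r=bot.line_to(bp(-.030,.0625),speed=.03,f_stop=3); z=S()['position'][2]; print(r,z,S()['force'])
bot.line_to(bp(-.004,z),speed=.05)
f0=S()['force']
r=bot.line_to(bp(.014,z),speed=.02,f_stop=6); p=S()['position']; q=p[:2]-BO
print('push',r,q@BU,q@BV,f0,S()['force'])
bot.wait(.3)
bot.open_gripper(); bot.line_to([p[0],p[1],.2],speed=.12)
ptp([0.50,-0.08,0.26],0)
out,p,d,c,W=find_bottles('wrist','w6')
for o in out: print(o[1:6])
mc=(W[...,2]>.034)&(W[...,2]<.046)&(np.abs((W[...,:2]-BO)@BU+.005)<.035)&(np.abs((W[...,:2]-BO)@BV)<.07)
n,l,s,_=cv2.connectedComponentsWithStats(mc.astype(np.uint8)); mc=l==1+np.argmax(s[1:,4])
print(mc.sum(),cv2.minAreaRect(W[mc][:,:2].astype(np.float32)))
print(S()['clock'])
```

```text
op 0.021323233567991033 [0.5893 0.0123 0.0533]
True 0.06535860746970693 [1.6017 1.2237 4.3607]
push True -0.0027033263653758444 4.926559566325281e-06 [0.6164 0.181  0.2208] [1.2618 0.3566 2.6241]
(0.92, array([110., 247.,  36.,  74.]), array([ 0.2761, -0.2085]), np.float64(-1.6406288840591208), np.float64(0.10417152537998473))
(0.88, array([358., 206.,  41.,  83.]), array([ 0.6351, -0.1353]), np.float64(-1.626124689885215), np.float64(0.10359007856446995))
(0.75, array([386., 205.,  41.,  88.]), array([ 0.6751, -0.1364]), np.float64(-1.6233181886863794), np.float64(0.10557088578027879))
(0.73, array([332., 202.,  37.,  86.]), array([ 0.595 , -0.1328]), np.float64(-1.623947407768647), np.float64(0.10522774034032747))
1931 ((0.5482155084609985, -0.13159914314746857), (0.10023599863052368, 0.04476963356137276), 86.67536926269531)
55.9917
```

View pics/w6.png

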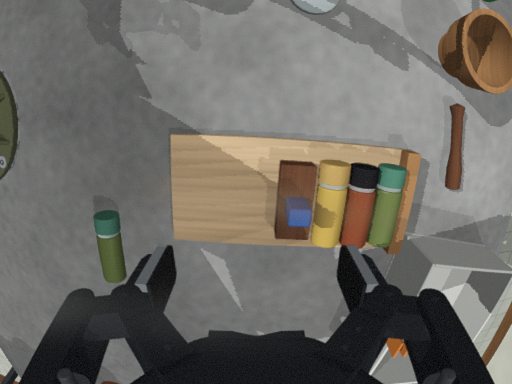

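```bash
sed -i 's/def push(s0,s1,lim,z=0.034):/def push(s0,s1,lim,z=0.034,f=4):/; s/speed=0.03,f_stop=4)\n    p=S/X/; s/bot.line_to(bp(lim,z),speed=0.03,f_stop=4)/bot.line_to(bp(lim,z),speed=0.03,f_stop=f)/' h.py
cat >> h.py <<'E'
def look_row(tag):
    ptp([0.50,-0.08,0.26],0)
    out,p,d,c,W=find_bottles('wrist',tag)
    for o in out: print(o[1],o[2],(o[3]-BO)@BU,(o[3]-BO)@BV)
    mc=(W[...,2]>.034)&(W[...,2]<.046)&(np.abs((W[...,:2]-BO)@BU+.005)<.035)&(np.abs((W[...,:2]-BO)@BV)<.07)
    n,l,s,_=cv2.connectedComponentsWithStats(mc.astype(np.uint8)); mc=l==1+np.argmax(s[1:,4])
    r=cv2.minAreaRect(W[mc][:,:2].astype(np.float32)); print(mc.sum(),r,'s',(np.array(r[0])-BO)@BU)
    print(S()['clock'])
E
python3 - <<'E'
from h import *
np.set_printoptions(precision=4,suppress=True)
push(-.065,-.044,-.022,f=7)
look_row('w7')
E
```

```text
push True s -0.031108925654855915 v -9.456598593966173e-05 [ 0.6684  0.5865 -0.9429]
0.98 [387. 205.  43.  85.] 0.12433715026787251 0.001993219799170708
0.9 [333. 202.  36.  87.] 0.04408065674754202 0.0015003092285984536
0.8 [112. 246.  32.  74.] -0.26998457662395337 -0.09290774906875243
0.59 [358. 206.  40.  82.] 0.08430462584265078 0.0015085067482979557
2385 ((0.5555142164230347, -0.1325557827949524), (0.11022969335317612, 0.050602592527866364), 86.78117370605469) s 0.004677989070126772
61.75
```

View pics/w7.png

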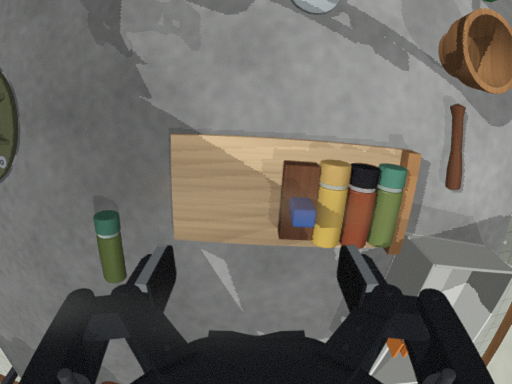

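Run:
```python
from h import *
np.set_printoptions(precision=4,suppress=True)
bot.line_to([.5,-.08,.38],speed=.3)
ptp([0.45,0.12,0.40],0)
p,d,c=grab('wrist','w8'); W=cloud('wrist',d,c); print(c['extrinsics'],S()['clock'])
np.savez('w8.npz',p=p,d=d,**c)
# tabs z>0.2
for nm,xr,yr in (('tabs',(.3,.5),(.1,.4)),):
    m=(W[...,2]>.178)&(W[...,2]<.23)&(W[...,0]>.25)&(W[...,0]<.54)&(W[...,1]>.05)&(W[...,1]<.45)
    n,l,s,_=cv2.connectedComponentsWithStats(m.astype(np.uint8))
    for k in range(1,n):
        if s[k,4]>20:
            q=W[l==k]; print(s[k],np.median(q,0),cv2.minAreaRect(q[q[:,2]>.205][:,:2].astype(np.float32)) if (q[:,2]>.205).sum()>3 else '',np.median(p[l==k],0))
m=(W[...,2]>.21)&(W[...,2]<.235)&(W[...,0]>.54)&(W[...,0]<.68)&(W[...,1]>.05)&(W[...,1]<.45)
q=W[m]; print(len(q),cv2.fitLine(q[:,:2].astype(np.float32),cv2.DIST_HUBER,0,.01,.01).ravel(),np.percentile(q,[1,50,99],axis=0))
```

```text
[[ 1.      0.0003 -0.0011  0.4503]
 [-0.0001 -0.9485 -0.3169  0.1999]
 [-0.0011  0.3169 -0.9485  0.5222]
 [ 0.      0.      0.      1.    ]] 63.1917
[209   0  20  20 239] [0.4121 0.2939 0.2124] ((0.41033756732940674, 0.2983749210834503), (0.012408302165567875, 0.018076451495289803), 28.216983795166016) [151. 136.  64.]
[255 105  13  29 291] [0.4549 0.1745 0.2139] ((0.4548739790916443, 0.1736011505126953), (0.011166917160153389, 0.028552835807204247), 7.05795431137085) [181.  50.  47.]
1808 [0.0826 0.9966 0.5783 0.2322] [[0.5664 0.1378 0.2135]
 [0.5776 0.2199 0.2241]
 [0.5887 0.3096 0.2267]]
```

View pics/w8.png

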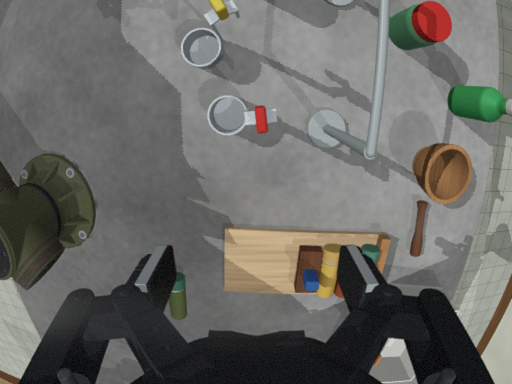

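Run:
```python
from h import *
np.set_printoptions(precision=4,suppress=True)
ptp([0.47,0.19,0.40],0)
p,d,c=grab('wrist','w9'); W=cloud('wrist',d,c); print(S()['clock'])
np.savez('w9.npz',p=p,d=d,**c)
m=(W[...,2]>.178)&(W[...,2]<.23)&(W[...,0]>.25)&(W[...,0]<.54)&(W[...,1]>.05)&(W[...,1]<.45)
n,l,s,_=cv2.connectedComponentsWithStats(m.astype(np.uint8))
for k in range(1,n):
    if s[k,4]>20:
        q=W[l==k]; t=q[q[:,2]>.205]; print(s[k],len(t),np.median(q,0),cv2.minAreaRect(t[:,:2].astype(np.float32)),np.median(p[l==k],0))
# cup rims
m=(W[...,2]>.045)&(W[...,2]<.062)&(W[...,0]>.25)&(W[...,0]<.54)&(W[...,1]>.05)&(W[...,1]<.38)
n,l,s,_=cv2.connectedComponentsWithStats(m.astype(np.uint8))
for k in range(1,n):
    if s[k,4]>40:
        q=W[l==k][:,:2]; f=lambda x:np.hypot(q[:,0]-x[0],q[:,1]-x[1])-.031
        r=least_squares(f,q.mean(0),loss='soft_l1',f_scale=.001); print('rim',s[k],r.x,np.median(abs(f(r.x))))
m=(W[...,2]>.21)&(W[...,2]<.235)&(W[...,0]>.54)&(W[...,0]<.68)&(W[...,1]>.05)&(W[...,1]<.45)
q=W[m]; print(len(q),cv2.fitLine(q[:,:2].astype(np.float32),cv2.DIST_HUBER,0,.01,.01).ravel(),np.percentile(q,[.5,50,99.5],axis=0))
# cylinder fit of the bar
def f(x): 
    u=np.array([x[1],1,0]);u/=np.linalg.norm(u); P=q-np.array([x[0],.25,x[2]]); P=P-np.outer(P@u,u); return np.linalg.norm(P,axis=1)-.006
r=least_squares(f,[.58,.08,.22],loss='soft_l1',f_scale=.001); print('bar x@y=.25',r.x,np.median(abs(f(r.x))))
```

```text
63.6333
[185  52  26  28 404] 315 [0.4101 0.3023 0.2135] ((0.4079219400882721, 0.3036756217479706), (0.012925636023283005, 0.028414908796548843), 27.930322647094727) [177.5 163.   75. ]
[236 165  14  32 371] 284 [0.456  0.1778 0.2135] ((0.45527029037475586, 0.1736505627632141), (0.011961610056459904, 0.028928369283676147), 6.397106647491455) [159.  65.  63.]
rim [169  71  42  40 269] [0.3644 0.2793] 0.001018877959503471
rim [197 139  42  39 276] [0.4058 0.1683] 0.001047628279503469
2464 [0.0783 0.9969 0.5817 0.2826] [[0.5661 0.1385 0.2152]
 [0.5806 0.2592 0.2243]
 [0.5945 0.377  0.2268]]
bar x@y=.25 [0.5815 0.074  0.2194] 0.00043318302741056705
```

View pics/w9.png

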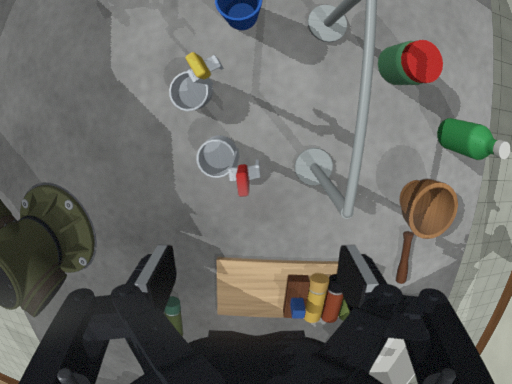

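```bash
cat >> h.py <<'E'
RY=np.arctan(-0.074); RU=np.array([np.sin(-RY),np.cos(RY),0]); RM=np.array([.5815+.074*.02,.27,.2194])
CUPS={1:([.4555,.1737],np.deg2rad(6.3),-.052),2:([.4081,.3038],np.deg2rad(28.4),.052)}
ZG=.197
def tilt_pose(t,deg,k,h,zoff=0):
    piv=RM+RU*t; Q=R.from_rotvec(-np.deg2rad(deg)*RU)
    return list(piv+Q.apply([0,0,h+zoff])), (Q*R.from_quat(down(RY+k))).as_quat()
E
python3 - <<'E'
from h import *
np.set_printoptions(precision=3,suppress=True)
h=.007+ZG-.170
for n in (1,2):
  xy,a,t=CUPS[n]
  for k in (0,np.pi):
    print(n,k)
    for z in (.30,ZG): print('  pick',solver.solve_ik([*xy,z],down(a+k)))
    for zo,dg in ((.075,0),(0,0),(0,10),(0,20)):
        P,o=tilt_pose(t,dg,k,h,zo); print('  hang',np.array(P),solver.solve_ik(P,o))
E
```

```text
1 0
  pick [ 0.779 -0.249 -0.092  0.    -1.728  2.472]
  pick [ 0.779 -0.266 -0.293  0.    -1.544  2.472]
  hang [0.579 0.218 0.328] [ 0.683  0.114  0.306  0.    -1.762  2.384]
  hang [0.579 0.218 0.253] [ 0.683  0.091  0.143  0.    -1.623  2.384]
  hang [0.573 0.219 0.253] [ 0.761 -0.06  -0.065  0.13  -1.449  2.298]
  hang [0.568 0.219 0.251] [ 0.842 -0.204 -0.279  0.286 -1.289  2.174]
1 3.141592653589793
  pick [ 0.779 -0.249 -0.092  0.    -1.728 -0.669]
  pick [ 0.779 -0.266 -0.293  0.    -1.544 -0.669]
  hang [0.579 0.218 0.328] [ 0.683  0.114  0.306  0.    -1.762 -0.757]
  hang [0.579 0.218 0.253] [ 0.683  0.091  0.143  0.    -1.623 -0.757]
  hang [0.573 0.219 0.253] [ 0.761 -0.06  -0.065  0.13  -1.449 -0.843]
  hang [0.568 0.219 0.251] [ 0.842 -0.204 -0.279  0.286 -1.289 -0.967]
2 0
  pick [ 1.036 -0.191 -0.043  0.    -1.719  2.601]
  pick [ 1.036 -0.206 -0.243  0.    -1.534  2.601]
  hang [0.587 0.322 0.328] [ 0.8    0.254  0.465  0.    -1.781  2.268]
  hang [0.587 0.322 0.253] [ 0.8    0.226  0.294  0.    -1.639  2.268]
  hang [0.581 0.322 0.253] [ 0.878  0.086  0.078  0.143 -1.462  2.182]
  hang [0.575 0.323 0.251] [ 0.955 -0.042 -0.139  0.309 -1.301  2.055]
2 3.141592653589793
  pick [ 1.036 -0.191 -0.043  0.    -1.719 -0.541]
  pick [ 1.036 -0.206 -0.243  0.    -1.534 -0.541]
  hang [0.587 0.322 0.328] [ 0.8    0.254  0.465  0.    -1.781 -0.874]
  hang [0.587 0.322 0.253] [ 0.8    0.226  0.294  0.    -1.639 -0.874]
  hang [0.581 0.322 0.253] [ 0.878  0.086  0.078  0.143 -1.462 -0.96 ]
  hang [0.575 0.323 0.251] [ 0.955 -0.042 -0.139  0.309 -1.301 -1.086]
```

```bash
cat >> h.py <<'E'
def pick_cup(n):
    xy,a,t=CUPS[n]; o=down(a+np.pi)
    bot.move_ptp([*xy,.30],o)
    bot.line_to([*xy,ZG],speed=.1); bot.grasp(); s=S(); print('op',s['opening'],s['position'],s['force'])
    bot.line_to([*xy,.328],speed=.12); s=S(); print('lift',s['opening'],s['position'],s['force'])
def over_bar(n):
    t=CUPS[n][2]; P,o=tilt_pose(t,0,np.pi,.007+ZG-.17,.075); bot.line_to(P,o,speed=.12)
E
python3 - <<'E'
from h import *
np.set_printoptions(precision=4,suppress=True)
pick_cup(1); over_bar(1); bot.wait(.3)
grab('wrist','c1'); grab('scene','c1s'); print(S()['clock'],S()['opening'],S()['position'],S()['force'])
E
python3 -c "
import cv2
a=cv2.imread('pics/c1s.png')[130:330,250:470]; cv2.imwrite('pics/c1sc.png',cv2.resize(a,None,fx=3,fy=3))"
```

```text
op 0.011761903740542262 [0.4556 0.1737 0.1972] [ 0.4682 -0.8603  1.4457]
lift 0.011257390282642426 [0.4553 0.1737 0.3271] [-0.0509  0.0242 -1.8734]
70.9167 0.011579947390094276 [0.579  0.2181 0.3286] [ 0.2154  0.5333 -1.6036]
```

View pics/c1.png

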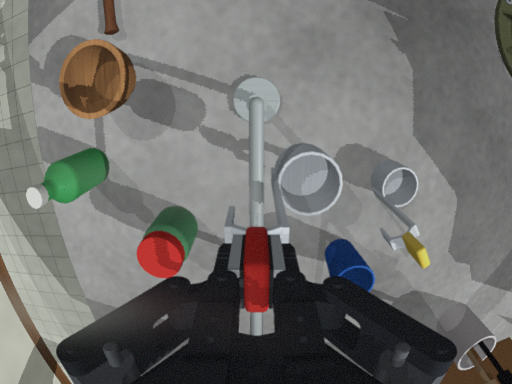

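View pics/c1sc.png

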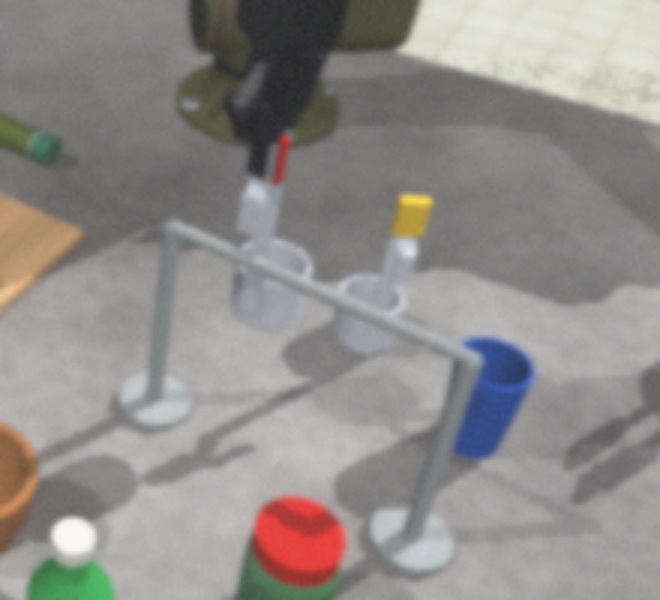

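```bash
cat >> h.py <<'E'
def lower_cup(n):
    t=CUPS[n][2]; h=.007+ZG-.17
    P,o=tilt_pose(t,0,np.pi,h,.010); bot.line_to(P,speed=.08)
    bot.wait(.2); f0=S()['force']
    P,o=tilt_pose(t,0,np.pi,h,-.006); r=bot.line_to(P,speed=.015,f_stop=2.0)
    s=S(); print('seated',r,s['position'],'d',s['force']-f0, 'h',s['position'][2]-RM[2],'exp',h,s['clock'])
E
python3 - <<'E'
from h import *
np.set_printoptions(precision=4,suppress=True)
lower_cup(1)
grab('wrist','c2'); grab('scene','c2s')
E
python3 -c "
import cv2
a=cv2.imread('pics/c2s.png')[130:330,250:470]; cv2.imwrite('pics/c2sc.png',cv2.resize(a,None,fx=3,fy=3))"
```

```text
seated True [0.5791 0.2182 0.2551] d [0.9734 0.1071 6.5606] h 0.035737018575396656 exp 0.034 72.7167
```

View pics/c2.png

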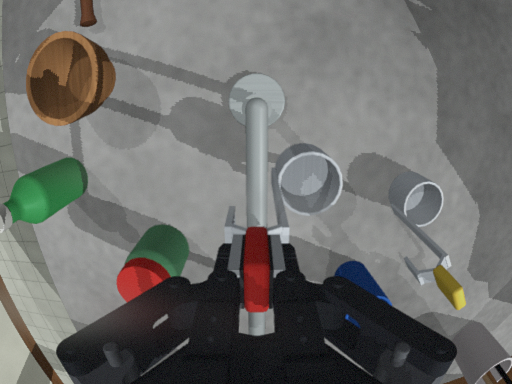

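View pics/c2sc.png

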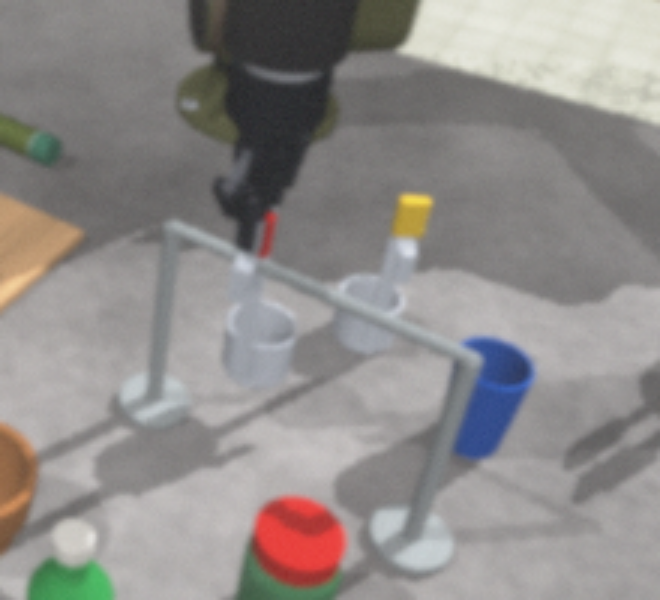

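```bash
cat >> h.py <<'E'
def tilt_cup(n,deg,dz=.0):
    s=S(); p0=s['position']; h=.007+ZG-.17
    piv=p0-np.array([0,0,h]); piv[2]+=dz; o0=R.from_quat(s['tcp_rot'])
    # start from commanded vertical
    for g in np.arange(2,deg+.1,2.):
        Q=R.from_rotvec(-np.deg2rad(g)*RU)
        bot.line_to(list(piv+Q.apply([0,0,h])),(Q*R.from_quat(down(RY+np.pi))).as_quat(),speed=.01)
        if g%4==0: print(g,S()['force'],S()['ft_torque'])
    print(S()['clock'])
E
python3 - <<'E'
from h import *
np.set_printoptions(precision=3,suppress=True)
print(S()['force'],S()['ft_torque'],S()['position'])
tilt_cup(1,18)
grab('wrist','c3');grab('scene','c3s')
E
python3 -c "
import cv2
a=cv2.imread('pics/c3s.png')[130:330,250:470]; cv2.imwrite('pics/c3sc.png',cv2.resize(a,None,fx=3,fy=3))"
```

```text
[-0.419  0.311  4.314] [0.101 0.221 0.027] [0.579 0.218 0.255]
4.0 [-1.74   0.468  2.787] [0.262 0.445 0.03 ]
8.0 [-2.837 -0.381  3.214] [0.195 1.058 0.027]
12.0 [-2.485 -0.822  4.184] [ 0.07   1.383 -0.001]
16.0 [-4.298 -0.097  5.053] [ 0.016  1.585 -0.051]
75.25
```

View pics/c3sc.png

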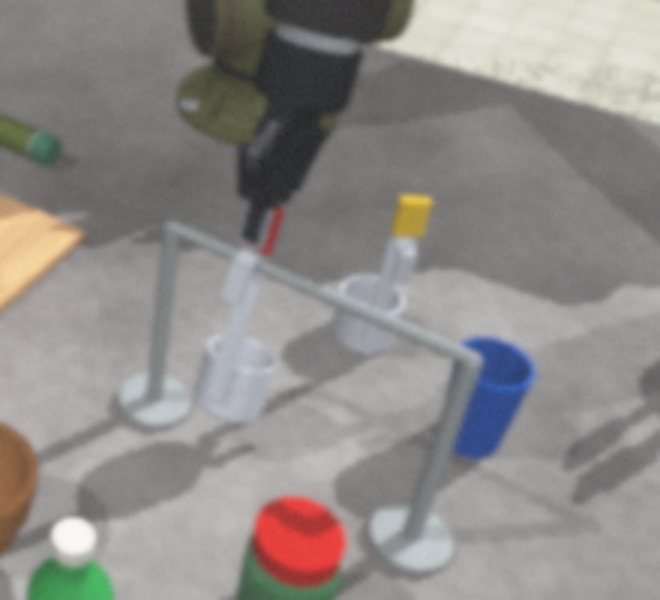

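View pics/c3.png

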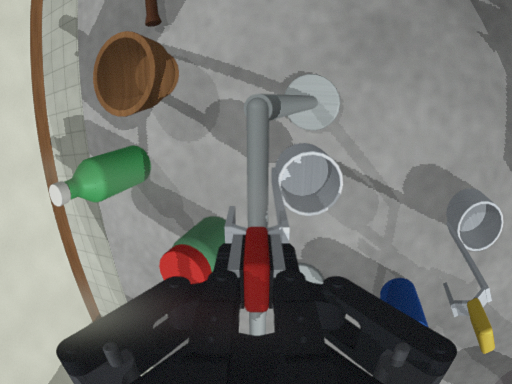

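Run:
```python
from h import *
np.set_printoptions(precision=3,suppress=True)
s=S(); P=s['position']; 
for k in range(2):
    P=P+np.array([0,0,.0006]); bot.line_to(list(P),speed=.005); bot.wait(.1); print(S()['force'],S()['ft_torque'])
```

```text
[-2.237  1.232  1.087] [0.255 1.731 0.081]
[-0.422 -0.102 -1.536] [ 0.049  1.009 -0.048]
```

```bash
python3 - <<'E'
from h import *
np.set_printoptions(precision=3,suppress=True)
P=S()['position']; bot.line_to(list(P-np.array([0,0,.0004])),speed=.005); bot.wait(.1); print(S()['force'])
t0=S()['clock'];bot.open_gripper(); print(S()['clock']-t0,S()['force'],S()['opening'])
grab('wrist','c4'); bot.wait(.5); grab('wrist','c5'); grab('scene','c5s'); print(S()['clock'])
E
python3 -c "
import cv2,numpy as np
a=cv2.imread('pics/c5s.png')[130:330,250:470]; cv2.imwrite('pics/c5sc.png',cv2.resize(a,None,fx=3,fy=3))
a=[cv2.imread(f'pics/c{k}.png')[100:,120:420] for k in (4,5)]; cv2.imwrite('pics/c45.png',cv2.resize(np.hstack(a),None,fx=1.3,fy=1.3))"
```

```text
[-0.27  -0.138  0.502]
0.7083999999999975 [ 0.821 -0.883  0.216] 0.08512323161035387
77.9667
```

View pics/c45.png

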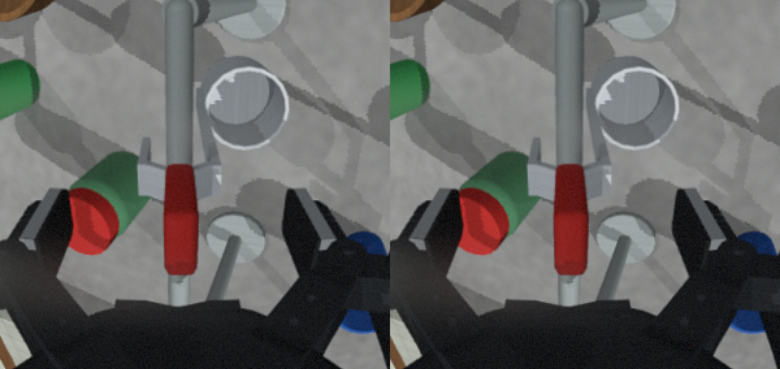

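View pics/c5sc.png

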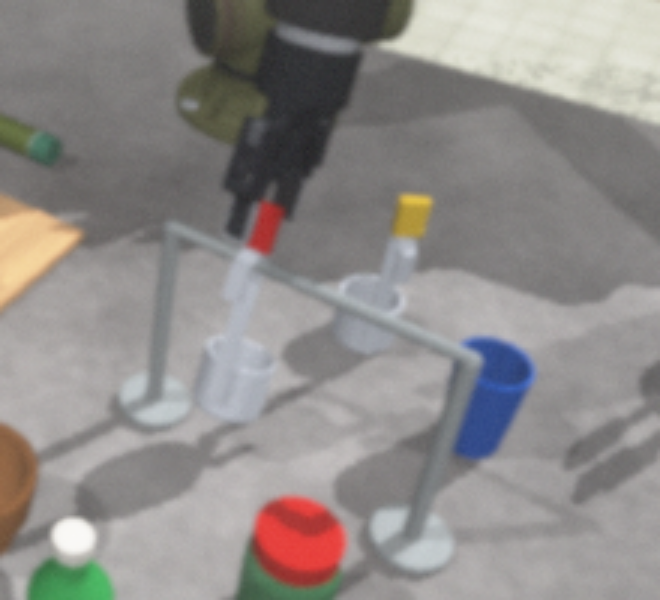

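```bash
python3 - <<'E'
from h import *
np.set_printoptions(precision=4,suppress=True)
s=S(); z=R.from_quat(s['tcp_rot']).apply([0,0,1]); bot.line_to(list(s['position']-.11*z),speed=.12)
pick_cup(2); over_bar(2); lower_cup(2)
grab('wrist','d2'); grab('scene','d2s')
E
python3 -c "
import cv2
a=cv2.imread('pics/d2s.png')[130:330,250:470]; cv2.imwrite('pics/d2sc.png',cv2.resize(a,None,fx=3,fy=3))"
```

```text
op 0.011203470702252985 [0.4082 0.3039 0.1972] [0.5764 0.4805 0.6175]
lift 0.011262047445408598 [0.4079 0.3037 0.327 ] [ 0.6673  0.193  -1.5155]
seated True [0.5868 0.3218 0.2551] d [-0.3172  0.1515  6.4391] h 0.03565113341369816 exp 0.034 86.2583
```

View pics/d2.png

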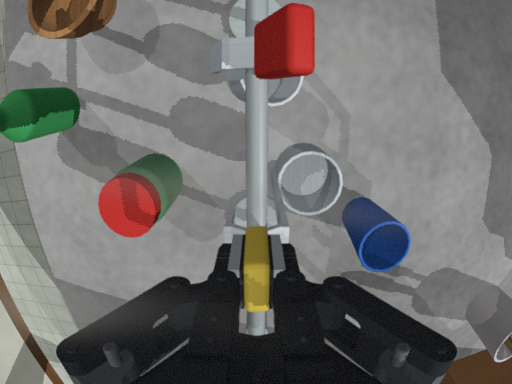

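View pics/d2sc.png

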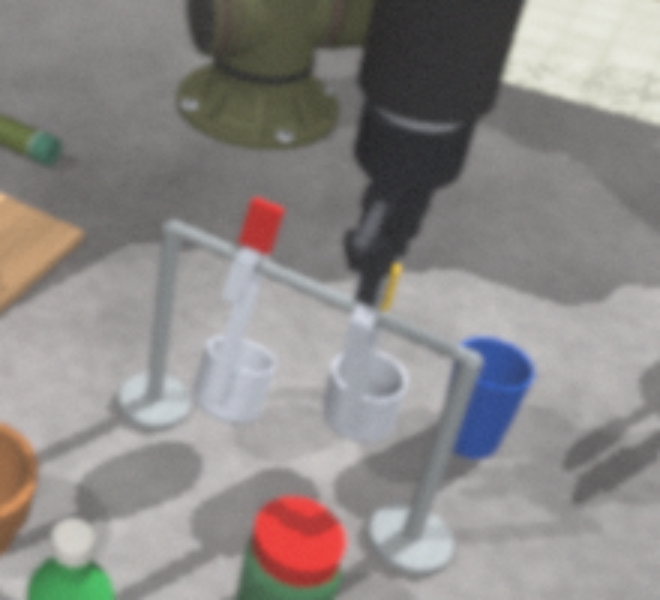

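Cup 2 is seated the same way (yellow tab at wrist pixel (257,270)), and cup 1 hangs still. I'll repeat the tilt and release.

```bash
python3 - <<'E'
from h import *
np.set_printoptions(precision=3,suppress=True)
tilt_cup(2,18)
P=S()['position']
for k in range(5):
    f=S()['force'][2]; print(f)
    if f<1.2: break
    P=P+np.array([0,0,.0003]); bot.line_to(list(P),speed=.005); bot.wait(.1)
bot.open_gripper(); grab('wrist','d4'); bot.wait(.5); grab('wrist','d5')
s=S(); z=R.from_quat(s['tcp_rot']).apply([0,0,1]); bot.line_to(list(s['position']-.11*z),speed=.12)
print(S()['clock'])
bot.line_to([.47,.19,.42],down(0+np.pi),speed=.15)
E
python3 -c "
import cv2,numpy as np
a=[cv2.imread(f'pics/d{k}.png')[:,120:420] for k in (4,5)]; cv2.imwrite('pics/d45.png',cv2.resize(np.hstack(a),None,fx=1.3,fy=1.3))"
```

```text
4.0 [-0.873  1.089  1.809] [0.524 0.423 0.048]
8.0 [-2.388  2.505  2.509] [0.473 1.049 0.069]
12.0 [-2.869  0.13   3.9  ] [0.289 1.488 0.03 ]
16.0 [-4.676 -0.104  4.254] [0.143 1.61  0.037]
88.8167
4.667858237957765
3.2335406939571416
0.8314619388061293
91.9417
```

View pics/d45.png

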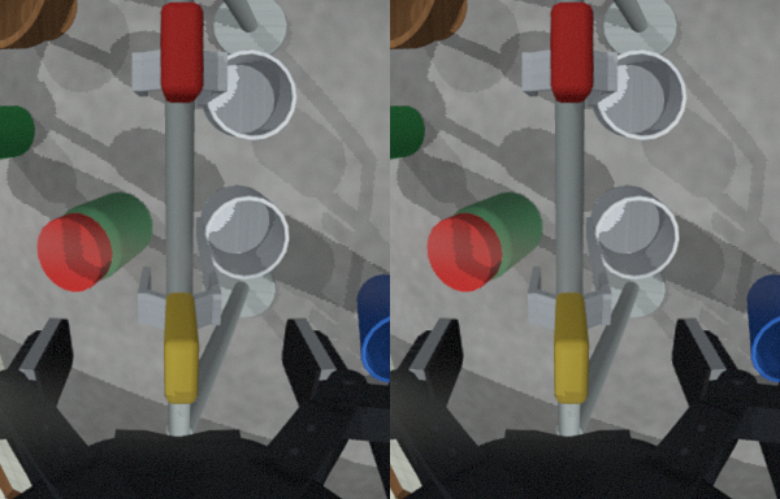

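Both cups hang still. I'll check the row again, since something may have been knocked, and look at the whole scene.

Run:
```python
from h import *
np.set_printoptions(precision=4,suppress=True)
bot.line_to([.45,.0,.42],speed=.3)
look_row('e1'); grab('scene','e1s'); grab('top','e1t')
```

```text
0.9 [181. 117.  32.  94.] 0.044206732704193515 -0.0016187734247406127
0.89 [120. 120.  32.  91.] 0.12432511909393883 -0.0007350022962101529
0.69 [426.  72.  35.  88.] -0.26993074000163914 -0.09495322379670444
0.55 [149. 119.  33.  87.] 0.08432001858061569 -0.003009718356354509
3004 ((0.5556724071502686, -0.13306482136249542), (0.10872917622327805, 0.05026445537805557), 86.74674224853516) s 0.004864784189927777
94.8417
```

View pics/e1.png

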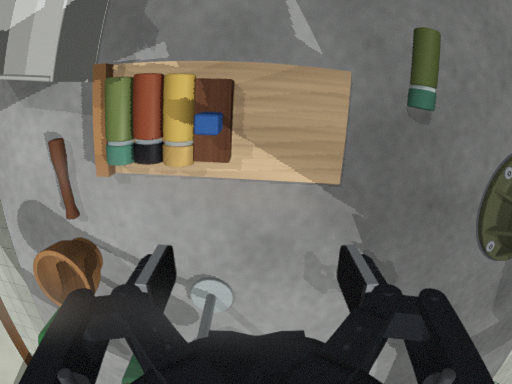

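View pics/e1s.png

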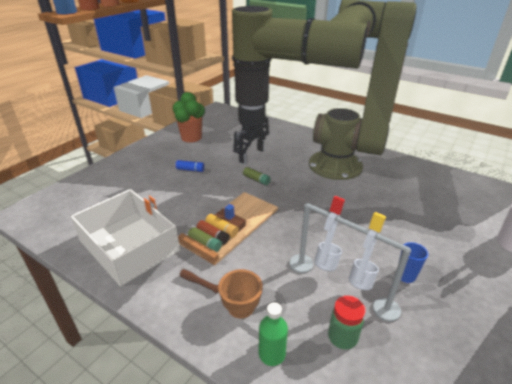

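View pics/e1t.png

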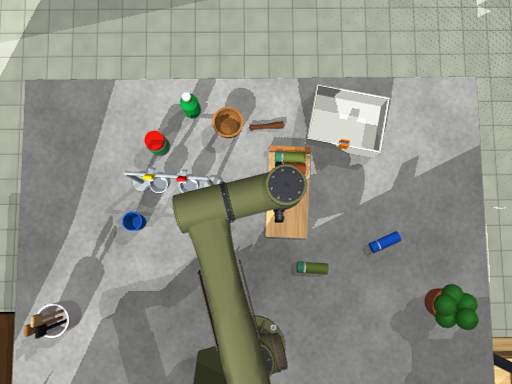

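Run:
```python
from h import *
bot.line_to([.45,-.05,.40],speed=.2); bot.wait(1)
p,d,c=grab('scene','f'); grab('wrist','fw'); print(S()['clock'])
```

```text
96.95
```

View pics/fw.png

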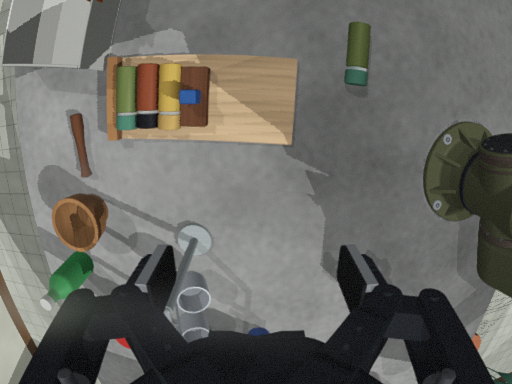

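The row is intact: green, brown and yellow bottles, then the chock, at columns 118–208. The cups are still hanging, so I'm handing the job in.

```bash
python3 -c "
from h import *
bot.finish_job()"
```

```text
the job is handed in; nothing more can be done
```

The job is done and handed in at about 97 s of the 210 s allowed.

- **Bottles:** Green (the one farthest to the robot's right), brown and yellow lie across the board against the end stop. Their centres measure 124, 84 and 44 mm along the board, where 125, 85 and 45 mm would be a perfect pack. The light-brown bottle1 was not in the scene. I left the blue bottle and the second green one alone.
- **Chock:** It first stopped about 5 mm short of the row, so I pushed it until it touched. It now stands square behind the yellow bottle. The check measured the chock and the yellow bottle as one piece, so I have no exact figure for the remaining gap.
- **Cups:** Both hang on the rail by their crooks. `open_gripper` has no slow setting, so instead of opening the fingers slowly I tilted each cup 18° about the bar while still gripping it, then let go. Pictures half a second apart after each release showed no swing.
- **Last look:** The row was intact and both cups were hanging. The pictures showed no sign that the jar, mortar, pestle or tumbler had moved. I saw no sign of anything being knocked aside, and no check was left failing.

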